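Reset a ratchet recipe stand and prop it lower

ROBOT

A 6-joint arm with a two-finger parallel gripper is mounted at the origin on a cart in front of the work surface, level with it; the furniture and walls round the work are solid. World frame = base frame: x ahead of the robot, y to its left, z up, the work surface at z = 0. Lengths are in m, angles in rad, forces in N, time in s.
With the tool pointing down it reaches from about 0.4 to 0.825 m from the base axis. Payload 7 kg.
Tool frame: the origin (TCP) lies midway between the tips of the shut fingers; the grasp point (between the pads) lies hold_point_z behind it (hold_point_z is the distance from the TCP to the grasp point, in m); z points along the fingers, y is the line along which they close (so a half turn about z gives the same grasp; the last joint's range is limited). The gripper opens to 88 mm and grips with 3 to 60 N. Pads are 19 mm wide; open, the fingers measure 130 mm over their backs; the gripper's body (78 mm by 193 mm) begins 47 mm behind the grasp point.
Start: joints at [-0.908, 0.359, 0.012, 0, -1.224, -0.288], TCP at [0.247, -0.628, 0.227] pointing down, gripper open.
Joint ranges: [-3.07, 3.07], [-1.43, 2.12], [-1.02, 1.25], [-3.03, 1.67], [-3.05, -0], [-3.03, 3.03]. Speed limits (rad/s): [2.39, 2.39, 3.01, 3.14, 3.14, 3.14].

INTERFACE

Orientations are given as [roll, pitch, yaw] about the fixed x, y, z axes, in that order (R = Rz(yaw) Ry(pitch) Rx(roll)).
In Python, from station import * gives the robot as it stands.
- The arm moves only by the tool apply_moves, never from a script. Its argument "steps" is a list of rows, each an object with "translation": the shift along the world's x, y, z scaled (see below), a list of three; "rotation": the turn, a rotation vector about the world's x, y, z scaled (see below), a list of three. A call has exactly 10 rows; each row is the pose to reach, as a shift and turn from the pose commanded when the call began; what a row does not reach only later rows make up. The controller multiplies each number of a shift by 250 mm and each number of a turn by 30 degrees. A row lasts 1/12 s, in which the tool goes at most 41.7 mm and 7.16 degrees, less where a joint would pass 70% of its speed; a pose out of reach is approached as far as the arm can. A call with a number of a shift or a turn outside -1 to 1 is refused whole. A call with a gripper value outside its range is refused whole. "jaw" is the closure, from -1 (fully open) to 1 (shut), so that 0 is half open, set as the call begins (left out, the last holds). The fingers move at their own pace and stop on an object; "newtons" is the grip in N (left out, the last holds). Time passes only in rows, so rows that repeat a pose let the fingers close, or fill a call up. It gives the time, the measured TCP pose, the force, the opening and the grip force at its end, in the units of the state.
- get_state(): the state, without advancing time (a new reading comes with each control period).
- grab_frame(name): name is "scene" or "top" or "wrist"; returns the picture (384x512x3 uint8, blue, green, red); there is no depth.
- camera_model(name): a dict with "fx", "fy", "cx", "cy" (pixels), "xyz" and "rotation" of the camera in the world. Camera axes: x right, y down, z forward; pixel columns grow to the right and rows downward; lengths in m; the calibration is good to about 2 mm. A picture is of the moment at which its call begins: read the wrist's pose just before it. camera_model takes no time and is no camera call; for the wrist camera it gives the pose at the moment of the call.
- job_done(): hands the job in; it is judged then, once.
The state is a dict: "t": time; "q": joint angles; "qd": joint speeds; "joint_efforts": joint torques, N m; "eef_pos": TCP position; "ee_rot": TCP orientation; "force": force on the tool from outside, world axes, zero at the start; "moment": the same for the moment, N m; "width": finger opening in m; "gripper_force": force on a finger pad.
Only numpy, scipy, OpenCV 4.12 (cv2) and the standard library are available. Lean on these libraries where they do the work, as an engineer would, in place of code of your own. Each camera call takes 0.05 s, during which the arm holds its last target. There are 200 camera calls.

TASK

The recipe stand with the tablet is propped too steep, and its ratchet only lets the board go up. Raise the board past its top notch until you feel it come up against its stop, which throws the pawl out, then let it down gently all the way onto its rest, and finally raise it again and leave it propped in the second notch from the bottom. Do not force the board against its stop, and leave the salt shaker, the tin and the mug standing where they are.

Things in the scene. Friction and masses are not known exactly. Their poses are not given: they have to be found in the camera images.
- stand: Pale bamboo frame of the recipe stand, 172 mm deep, 240 mm wide with its ratchet, fixed to the worktop by suction feet. Origin on the worktop below the middle of the hinge; x points level from the hinge to the back of the stand (away from the reader), y to the reader's left, z up. Nothing of the frame lies more than 150 mm behind the origin.
- hinge_mid (a point): Middle of the board's hinge axis, 62 mm above the worktop. The axis runs along the stand's y. Wall cabinets hang 0.47 m above the worktop from about 0.62 m ahead of the robot: behind the rail a hand has most room when it leans along the rail towards the robot.
- rail_mid (a point): Middle of the round brown wooden rail (14 mm thick, 178 mm long) along the board's top edge, 177 mm from the hinge axis in the plane of the board. The board is 178 mm wide, 10 mm thick; the tablet is clipped on its front. The rail's back and underside are free over its whole length: pushed there with fingertips, the board swings up and towards the reader.
- board (a joint): Angle of the board above its rest, rad. At 0 it slopes 0.349 (20 degrees) above level; slope = 0.349 + joint. Notches hold it at about 0.11, 0.23, 0.35 and 0.48; one clicks in when the board is 0.03 above it, and the board then settles back onto it. It starts in the third or the fourth, which is the top one. Board and tablet weigh 0.5 to 0.85 kg; 2 to 12 N at the rail lift it, most at low slopes.
- ratchet (a point): Middle of the ratchet on the stand's left side (+y, 105 to 120 mm from the middle): toothed quadrant, dark tumbler pawl leaning in under a tooth, brass trip cam. No need to touch it. Past the top notch the cam throws the pawl out; 0.04 to 0.06 rad later the board meets a firm stop. The cam's setting is unknown: the stop lies anywhere from joint 0.64 to 1.08. From then on the board is free.
- rest_bar (a point): Top of the crossbar with two rubber pads on which the board rests at joint 0. With the pawl out the board falls onto it unless held from behind. In the last 0.08 rad above the rest a return finger puts the pawl back in, and the notches work again.
- salt_shaker: Glass salt shaker with a pale cap, 44 mm wide, 90 mm high, standing right of the stand; origin at its underside.
- tin: Low food tin, 75 mm wide, 58 mm high, standing behind the stand; origin at its underside.
- mug: Blue and white mug, 78 mm wide, 112 mm over its handle, 92 mm high, standing right behind the stand; origin at its underside.
There are look-alikes about, which are no part of the job. There is more than one size of the tin; the job needs the smaller. Leave any brown look-alike of the mug alone.

How it is judged:
On the way, in this order (a step that is already met when the one before it is completed fails the run):
1. the board is raised past its top notch (joint above 0.56) (value of joint board above 0.56 rad), for 0.1 s.
2. the board lies on its rest again (joint below 0.04) (value of joint board below 0.04 rad), for 0.2 s.
At the end, for the whole second after the job is handed in: The board rests still in the second notch from the bottom (joint 0.20 to 0.29), held by the pawl alone; the salt shaker, the tin and the mug stand upright within 30 mm of where they were (value of joint board between 0.2 and 0.29 rad and velocity of joint board between -0.05 and 0.05 rad/s and distance of each of salt_shaker, tin, mug from where it was at the start of the episode below 0.03 m and angle between each of salt_shaker, tin, mug's own z axis and vertical below 0.2 rad); the robot touches nothing.
It fails at once if the board drops onto its rest (falling faster than 1.5 rad/s in the last 0.12 rad) (value of joint board below 0.12 rad and velocity of joint board below -1.5 rad/s).
It fails at once if the board is forced against its stop: pushed with more than 30 N while it is above its top notch (joint above 0.56) (value of joint board above 0.56 rad and contact force between any of the fingers, the arm and stand above 30 N).
It fails at once if a bystander is pushed away or knocked over (distance of any of salt_shaker, tin, mug from where it was at the start of the episode above 0.05 m).
It also fails if it takes over 51 s, if anything falls off the work surface, if the arm or the gripper's body presses on something with over 40 N, if the wrist force passes 120 N, or if a joint passes its speed limit or range.

## Working session

There is one attempt and no reset: what is moved stays moved. The work goes in short steps, Python scripts to look and compute and a tool call to move; the robot and the scene stay as the last step left them, time stands still between calls to the robot, and variables do not carry over. Pictures are saved under pics/ and viewed, at most 10 in all, crops included, and the job is handed in when it is done.

Besides the shell and the picture viewer there is one more tool, called as name(argument=value, ...), one argument or row to a line, values as JSON. apply_moves: Moves the arm, as the interface text tells. Shifts and turns lie within -1 to 1; 1 stands for 250 mm of shift or 30 degrees of turn. Its arguments: {"type":"object","properties":{"steps":{"type":"array"},"jaw":{"type":"number"},"newtons":{"type":"number"}},"required":["steps"]}

```bash
mkdir -p pics; ls; python3 - <<'E'
from station import *
import cv2,numpy as np
s=get_state();print(s)
a=grab_frame("scene");b=grab_frame("top")
cv2.imwrite("pics/s0.png",a);cv2.imwrite("pics/t0.png",b)
for n in("scene","top"):print(camera_model(n))
E
```

```text
pics
{'t': 0.0, 'q': array([-9.07879122e-01,  3.59384523e-01,  1.10827153e-02, -3.60538525e-04,
       -1.22411779e+00, -2.88101749e-01]), 'qd': array([-1.06994241e-03,  3.03986021e-04,  6.09295685e-04, -6.67780327e-04,
        6.19450022e-05,  8.44899492e-04]), 'joint_efforts': array([-1.07551332e-03, -5.82717419e+01,  2.93057352e+01,  6.99748412e+00,
        6.76450931e-03, -1.60525137e-04]), 'eef_pos': array([ 0.2469198 , -0.62769297,  0.22563274]), 'ee_rot': array([ 3.13993998e+00, -1.36307449e-04, -2.76689986e+00]), 'force': array([-0.16964404, -0.88761844,  0.53653885]), 'moment': array([-0.06887689,  0.03024273,  0.04099677]), 'gripper_force': 0.0, 'width': 0.08746500588057647}
{'fx': 400.90061112740574, 'fy': 400.90061112740574, 'cx': 260.0157624935129, 'cy': 190.77540371374891, 'xyz': array([-0.45768622,  0.403012  ,  0.87755046]), 'rotation': array([-2.24465373,  0.01682649, -1.63706415])}
{'fx': 374.6460036735908, 'fy': 374.6460036735908, 'cx': 257.2599645945308, 'cy': 199.15802193386986, 'xyz': array([0.3293258 , 0.32177293, 1.18972889]), 'rotation': array([-2.9845086 ,  0.00533277, -1.55507521])}
```

View pics/s0.png

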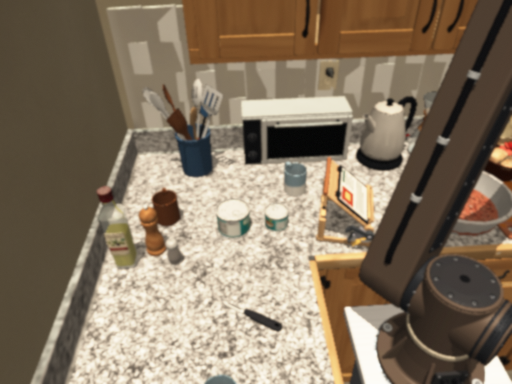

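View pics/t0.png

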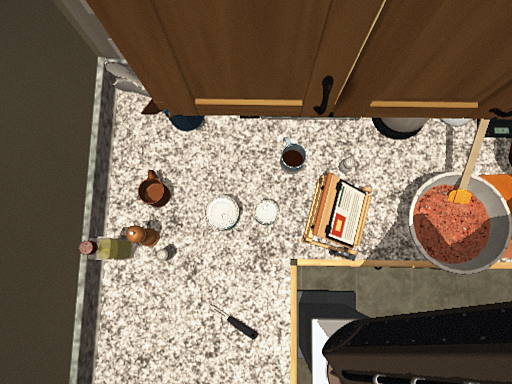

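The top view shows the stand at (338,213), with its rail on the left, near (325,205), and the ratchet at the bottom, near (345,250). Candidates:
- **Tin:** the small one at (266,211), or the larger one at (223,212). I choose the small one.
- **Mug:** the blue one at (293,155), or the brown one at (153,190). I choose the blue one.
- **Salt shaker:** the glass one at (348,163), or the shaker/mill pair at (163,253) and (140,235). I choose (348,163).
- **Rail:** the brown bar at (325,205). The other brown pieces there are the frame.

Next is a close crop to check these.

```bash
cat > h.py <<'E'
from station import *
import cv2,numpy as np
from scipy.spatial.transform import Rotation as R
def rot(c):
    r=np.array(c["rotation"])
    return r if r.shape==(3,3) else R.from_euler("xyz",r).as_matrix()
def ray(c,u,v):
    d=rot(c)@np.array([(u-c["cx"])/c["fx"],(v-c["cy"])/c["fy"],1]);return np.array(c["xyz"]),d
def onz(n,u,v,z):
    o,d=ray(camera_model(n) if isinstance(n,str) else n,u,v);return o+d*(z-o[2])/d[2]
def tri(c1,p1,c2,p2):
    o1,d1=ray(c1,*p1);o2,d2=ray(c2,*p2)
    t=np.linalg.lstsq(np.c_[d1,-d2],o2-o1,rcond=None)[0]
    a=o1+d1*t[0];b=o2+d2*t[1];return (a+b)/2,np.linalg.norm(a-b)
def proj(c,p):
    q=rot(c).T@(np.array(p)-c["xyz"]);return np.array([c["fx"]*q[0]/q[2]+c["cx"],c["fy"]*q[1]/q[2]+c["cy"]])
E
python3 - <<'E'
from h import *
a=cv2.imread("pics/s0.png");b=cv2.imread("pics/t0.png")
A=cv2.resize(a[145:265,300:400],None,fx=4,fy=4,interpolation=cv2.INTER_CUBIC)
B=cv2.resize(b[145:265,288:388],None,fx=4,fy=4,interpolation=cv2.INTER_CUBIC)
cv2.imwrite("pics/c0.png",np.hstack([A,B]))
np.set_printoptions(precision=3,suppress=True)
for p,z in(((266,211),.058),((293,157),.09),((348,163),.09),((325,205),.2),((338,213),0.1)):print(p,onz("top",*p,z))
E
```

```text
(266, 211) [0.472 0.303 0.058]
(293, 157) [0.634 0.224 0.09 ]
(348, 163) [0.618 0.059 0.09 ]
(325, 205) [0.473 0.149 0.2  ]
(338, 213) [0.464 0.094 0.1  ]
```

View pics/c0.png

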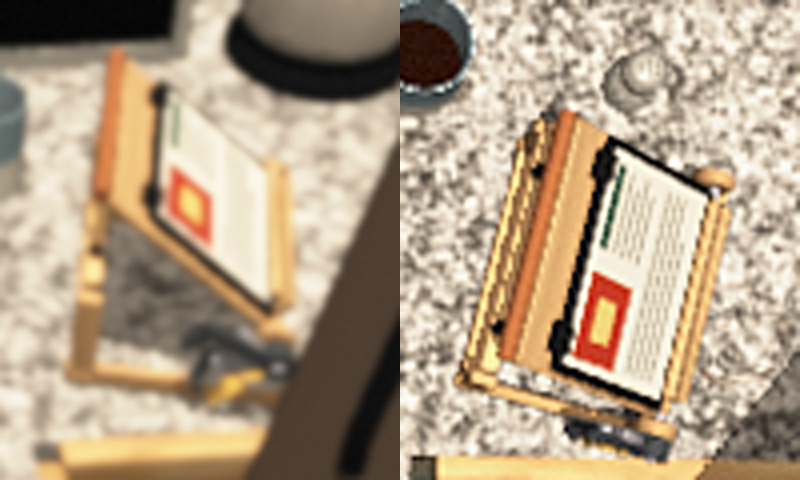

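The crop confirms the choices: in the top view the orange-brown rail runs from (330,173) to (315,234), with the hinge on the right, the ratchet at the bottom, the glass shaker at (349,164) and the blue mug at top left. Now I'll triangulate the rail.

```bash
python3 - <<'E'
from h import *
np.set_printoptions(precision=3,suppress=True)
cs,ct=camera_model("scene"),camera_model("top")
f,ef=tri(cs,(329.3,157.8),ct,(329.5,173.5));n,en=tri(cs,(325.8,193.5),ct,(315.5,234.5))
print(f,ef,n,en,np.linalg.norm(f-n))
h1=onz(ct,366,190,.068);h2=onz(ct,357.5,246,.062)
print(h1,h2)
# sharper: rail direction, mid
m=(f+n)/2;d=(f-n)/np.linalg.norm(f-n);d[2]=0;d/=np.linalg.norm(d)
X=np.array([-d[1],d[0],0]) # stand x (toward +y world)
print("mid",m,"along(away)",d,"stand x",X,"yaw",np.arctan2(X[1],X[0]))
sl=np.arcsin((m[2]-.062)/.177);print("slope",sl,"joint",sl-.349)
print("hinge",m-X*.177*np.cos(sl))
E
```

```text
[0.565 0.131 0.176] 2.9150798651309932e-05 [0.396 0.173 0.172] 0.004097291805225966 0.17350469074742894
[0.54  0.001 0.068] [0.371 0.029 0.062]
mid [0.48  0.152 0.174] along(away) [ 0.971 -0.24   0.   ] stand x [0.24  0.971 0.   ] yaw 1.3286731955155162
slope 0.688122744138402 joint 0.33912274413840204
hinge [0.448 0.019 0.174]
```

```bash
cat >> h.py <<'E'
np.set_printoptions(precision=3,suppress=True)
D=np.array([.971,-.24,0]);D/=np.linalg.norm(D);X=np.array([-D[1],D[0],0]);Z=np.array([0,0,1.])
H=np.array([.450,.018,.062])
def pose(j,gap=0,off=-.03,exc=.010,L=20,a=None):
    s=.349+j
    if a is None:a=np.interp(np.degrees(s),[20,82],[45,12])
    a=np.radians(a);L=np.radians(L)
    n=-np.cos(a)*X+np.sin(a)*Z; z0=-np.sin(a)*X-np.cos(a)*Z
    z=np.cos(L)*z0+np.sin(L)*D; y=np.cross(z,n)
    rail=H+.177*(np.cos(s)*X+np.sin(s)*Z)+off*D
    return rail-n*(.0165+gap)+z*exc, R.from_matrix(np.c_[n,y,z])
def delta(A,B):
    return (B[0]-A[0])/.25,(B[1]*A[1].inv()).as_rotvec(degrees=True)/30
def cur():
    s=get_state();return s["eef_pos"],R.from_euler("xyz",s["ee_rot"])
E
python3 - <<'E'
from h import *
A=cur();B=pose(.35,gap=.08)
print(A[0],B[0],B[1].as_matrix()); print(delta(A,B))
for j in(0,.35,.48,.6,.8,1.08):print(j,pose(j)[0])
E
```

```text
[ 0.247 -0.628  0.226] [0.475 0.228 0.114] [[-0.198 -0.959  0.205]
 [-0.802  0.038 -0.597]
 [ 0.564 -0.282 -0.776]]
(array([ 0.91 ,  3.424, -0.448]), array([-1.339,  0.269,  1.948]))
0 [0.465 0.191 0.104]
0.35 [0.459 0.164 0.159]
0.48 [0.455 0.15  0.176]
0.6 [0.451 0.135 0.19 ]
0.8 [0.444 0.107 0.209]
1.08 [0.434 0.062 0.225]
```

apply_moves(
  steps=[
    {"translation": [0.01, 0.1, 0.1], "rotation": [0, 0, 0]},
    {"translation": [0.02, 0.2, 0.2], "rotation": [0, 0, 0]},
    {"translation": [0.03, 0.3, 0.3], "rotation": [0, 0, 0]},
    {"translation": [0.03, 0.4, 0.4], "rotation": [0, 0, 0]},
    {"translation": [0.04, 0.5, 0.5], "rotation": [0, 0, 0]},
    {"translation": [0.05, 0.6, 0.6], "rotation": [0, 0, 0]},
    {"translation": [0.05, 0.6, 0.7], "rotation": [0, 0, 0]},
    {"translation": [0.05, 0.6, 0.7], "rotation": [0, 0, 0.1]},
    {"translation": [0.05, 0.6, 0.7], "rotation": [0, 0, 0.2]},
    {"translation": [0.05, 0.6, 0.7], "rotation": [0, 0, 0.2]},
  ],
  jaw=1,
  newtons=20,
)

```text
t: 0.93
eef_pos: [0.2597, -0.4778, 0.4018]
ee_rot: [-3.141, 0.001, -2.659]
force: [-0.5, 0.3, 0.5]
width: 0.0265
gripper_force: 0.0
```

apply_moves(
  steps=[
    {"translation": [0.04, 0.1, 0], "rotation": [0, 0, 0.08]},
    {"translation": [0.08, 0.2, 0], "rotation": [0, 0, 0.16]},
    {"translation": [0.12, 0.3, 0], "rotation": [0, 0, 0.24]},
    {"translation": [0.16, 0.4, 0], "rotation": [0, 0, 0.32]},
    {"translation": [0.2, 0.5, 0], "rotation": [0, 0, 0.4]},
    {"translation": [0.24, 0.6, 0], "rotation": [0, 0, 0.48]},
    {"translation": [0.28, 0.7, 0], "rotation": [0, 0, 0.56]},
    {"translation": [0.32, 0.8, 0], "rotation": [0, 0, 0.64]},
    {"translation": [0.36, 0.9, 0], "rotation": [0, 0, 0.72]},
    {"translation": [0.4, 0.9, 0], "rotation": [0, 0, 0.8]},
  ],
)

```text
t: 1.77
eef_pos: [0.3595, -0.2503, 0.4018]
ee_rot: [-3.141, 0.001, -2.241]
force: [0.1, -0.8, 0.6]
width: 0.0008
gripper_force: 0.0
```

apply_moves(
  steps=[
    {"translation": [0.04, 0.1, 0], "rotation": [0, 0, 0.08]},
    {"translation": [0.08, 0.2, 0], "rotation": [0, 0, 0.16]},
    {"translation": [0.12, 0.3, 0], "rotation": [0, 0, 0.24]},
    {"translation": [0.16, 0.4, 0], "rotation": [0, 0, 0.32]},
    {"translation": [0.2, 0.5, 0], "rotation": [0, 0, 0.4]},
    {"translation": [0.24, 0.6, 0], "rotation": [0, 0, 0.48]},
    {"translation": [0.28, 0.7, 0], "rotation": [0, 0, 0.56]},
    {"translation": [0.32, 0.8, 0], "rotation": [0, 0, 0.64]},
    {"translation": [0.36, 0.9, 0], "rotation": [0, 0, 0.72]},
    {"translation": [0.4, 0.95, 0], "rotation": [0, 0, 0.8]},
  ],
)

```text
t: 2.6
eef_pos: [0.4598, -0.0136, 0.4011]
ee_rot: [3.141, 0.0, -1.823]
force: [1.3, 0.5, 0.5]
width: 0.0005
gripper_force: 0.0
```

apply_moves(
  steps=[
    {"translation": [0.01, 0.1, 0], "rotation": [0, 0, 0]},
    {"translation": [0.02, 0.2, 0], "rotation": [0, 0, 0]},
    {"translation": [0.03, 0.3, 0], "rotation": [0, 0, 0]},
    {"translation": [0.04, 0.4, 0], "rotation": [0, 0, 0]},
    {"translation": [0.05, 0.5, 0], "rotation": [0, 0, 0]},
    {"translation": [0.06, 0.6, 0], "rotation": [0, 0, 0]},
    {"translation": [0.07, 0.7, 0], "rotation": [0, 0, 0]},
    {"translation": [0.08, 0.8, 0], "rotation": [0, 0, 0]},
    {"translation": [0.09, 0.9, 0], "rotation": [0, 0, 0]},
    {"translation": [0.1, 0.98, 0], "rotation": [0, 0, 0]},
  ],
)

```text
t: 3.43
eef_pos: [0.4848, 0.2308, 0.4008]
ee_rot: [3.141, -0.001, -1.825]
force: [0.9, 0.2, -0.3]
width: 0.0005
gripper_force: 0.0
```

```bash
python3 - <<'E'
from h import *
A=cur();print(get_state()["t"],A[0],A[1].as_matrix(),get_state()["q"],get_state()["force"]);print(delta(A,pose(.35,gap=.06)))
E
```

```text
3.4333 [0.485 0.231 0.401] [[-0.251 -0.968 -0.001]
 [-0.968  0.251 -0.001]
 [ 0.001  0.001 -1.   ]] [ 0.81   0.065  0.021 -0.    -1.528 -1.064] [ 0.856  0.188 -0.328]
(array([-0.057, -0.075, -1.103]), array([-1.255, -0.35 ,  0.222]))
```

apply_moves(
  steps=[
    {"translation": [0, 0.01, -0.06], "rotation": [-0.1, -0.03, 0.02]},
    {"translation": [0, 0.02, -0.12], "rotation": [-0.2, -0.06, 0.04]},
    {"translation": [0, 0.03, -0.18], "rotation": [-0.3, -0.09, 0.06]},
    {"translation": [0, 0.04, -0.24], "rotation": [-0.4, -0.12, 0.08]},
    {"translation": [0, 0.05, -0.3], "rotation": [-0.5, -0.15, 0.1]},
    {"translation": [0, 0.05, -0.36], "rotation": [-0.6, -0.17, 0.11]},
    {"translation": [0, 0.05, -0.4], "rotation": [-0.7, -0.2, 0.12]},
    {"translation": [0, 0.05, -0.4], "rotation": [-0.8, -0.23, 0.14]},
    {"translation": [0, 0.05, -0.4], "rotation": [-0.9, -0.26, 0.16]},
    {"translation": [0, 0.05, -0.4], "rotation": [-0.9, -0.26, 0.16]},
  ],
)

```text
t: 4.27
eef_pos: [0.4843, 0.2422, 0.2996]
ee_rot: [-2.894, -0.435, -1.792]
force: [-0.0, -0.2, 0.2]
width: 0.0003
gripper_force: 0.0
```

```bash
python3 - <<'E'
from h import *
A=cur();print(A[0],get_state()["q"],get_state()["force"]);print(delta(A,pose(.35,gap=.06)))
E
```

```text
[0.484 0.242 0.3  ] [ 1.075  0.209 -0.272  0.357 -1.453 -1.349] [-0.015 -0.244  0.186]
(array([-0.055, -0.12 , -0.698]), array([-0.344, -0.092,  0.055]))
```

apply_moves(
  steps=[
    {"translation": [0, 0, -0.1], "rotation": [-0.04, -0.01, 0.01]},
    {"translation": [0, 0, -0.2], "rotation": [-0.08, -0.02, 0.01]},
    {"translation": [0, 0, -0.3], "rotation": [-0.12, -0.03, 0.02]},
    {"translation": [-0.01, -0.02, -0.4], "rotation": [-0.17, -0.04, 0.03]},
    {"translation": [-0.02, -0.04, -0.5], "rotation": [-0.22, -0.06, 0.04]},
    {"translation": [-0.03, -0.06, -0.58], "rotation": [-0.27, -0.07, 0.04]},
    {"translation": [-0.05, -0.09, -0.65], "rotation": [-0.31, -0.08, 0.05]},
    {"translation": [-0.055, -0.12, -0.7], "rotation": [-0.344, -0.09, 0.055]},
    {"translation": [-0.055, -0.12, -0.7], "rotation": [-0.344, -0.09, 0.055]},
    {"translation": [-0.055, -0.12, -0.7], "rotation": [-0.344, -0.09, 0.055]},
  ],
)

```text
t: 5.1
eef_pos: [0.471, 0.2117, 0.1264]
ee_rot: [-2.795, -0.593, -1.813]
force: [0.3, 0.6, 0.8]
width: 0.0003
gripper_force: 0.0
```

```bash
python3 - <<'E'
from h import *
A=cur();print(get_state()["t"],A[0],get_state()["q"],get_state()["force"])
for g in(.06,.02,0):print(delta(A,pose(.35,gap=g)))
a=grab_frame("wrist");cw=camera_model("wrist");b=grab_frame("top");s=grab_frame("scene")
B=cv2.resize(b[145:265,278:378],None,fx=3,fy=3);S=cv2.resize(s[130:250,290:390],None,fx=3,fy=3)
cv2.imwrite("pics/w1.png",np.hstack([a[:360],np.vstack([B])[:360,:280]]))
cv2.imwrite("pics/s1.png",S)
E
```

```text
5.1 [0.471 0.212 0.126] [ 1.126  0.39  -0.591  0.498 -1.16  -1.598] [0.341 0.59  0.777]
(array([-0.002,  0.002, -0.006]), array([-0.012, -0.002,  0.003]))
(array([-0.033, -0.127,  0.085]), array([-0.012, -0.002,  0.003]))
(array([-0.049, -0.191,  0.13 ]), array([-0.012, -0.002,  0.003]))
```

View pics/w1.png

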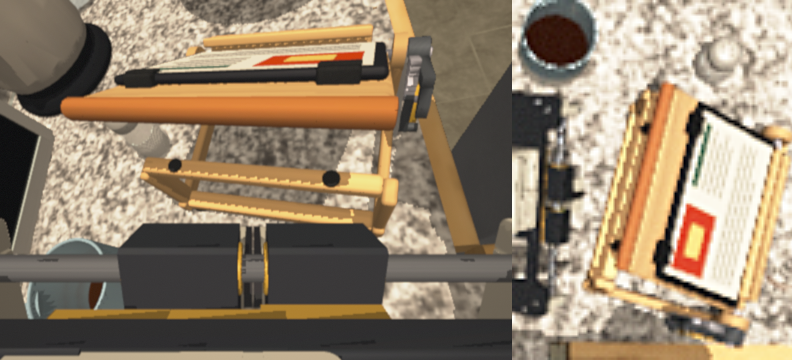

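The wrist view shows the rail running level from (65,108) to (395,110), parallel to the finger line. The fingers are centred near (253,240), and the mug is clear at lower left. I'll check the rail model against this view.

```bash
python3 - <<'E'
from h import *
c=camera_model("wrist");ct=camera_model("top")
for j in(.35,.48):
  m=H+.177*(np.cos(.349+j)*X+np.sin(.349+j)*Z)
  print(j,[proj(c,m+k*D) for k in(.089,-.089)],[proj(ct,m+k*D) for k in(.089,-.089)])
print(tri(c,(64,108),ct,(329.5,173.5)),tri(c,(397,110),ct,(315.5,234.5)))
E
```

```text
0.35 [array([ 68.386, 103.606]), array([388.639, 100.195])] [array([330.485, 172.011]), array([315.58 , 234.325])]
0.48 [array([54.132, 62.3  ]), array([396.837,  37.223])] [array([337.329, 172.069]), array([322.352, 235.458])]
(array([0.565, 0.133, 0.18 ]), np.float64(0.00413194046435225)) (array([0.394, 0.172, 0.171]), np.float64(0.004234069207761489))
```

```bash
python3 - <<'E'
from h import *
A=pose(.35,gap=.06)
print(delta(A,pose(.35,gap=.005)))
P=pose(.35,gap=.005)
for j in(.42,.49,.56,.6):print(j,delta(P,pose(j,gap=0)))
for j in np.arange(.6,1.1,.06):print(j,delta(pose(j),pose(j+.02)))
E
```

```text
(array([-0.044, -0.176,  0.124]), array([0., 0., 0.]))
0.42 (array([-0.011, -0.046,  0.049]), array([ 0.069, -0.017, -0.   ]))
0.49 (array([-0.019, -0.078,  0.085]), array([ 0.138, -0.034, -0.   ]))
0.56 (array([-0.028, -0.113,  0.118]), array([ 0.207, -0.051, -0.   ]))
0.6 (array([-0.033, -0.133,  0.136]), array([ 0.247, -0.061, -0.   ]))
0.6 (array([-0.003, -0.011,  0.009]), array([ 0.02 , -0.005,  0.   ]))
0.6599999999999999 (array([-0.003, -0.011,  0.008]), array([ 0.02 , -0.005, -0.   ]))
0.7199999999999999 (array([-0.003, -0.011,  0.007]), array([ 0.02 , -0.005, -0.   ]))
0.7799999999999998 (array([-0.003, -0.012,  0.006]), array([ 0.02 , -0.005,  0.   ]))
0.8399999999999997 (array([-0.003, -0.012,  0.006]), array([ 0.02 , -0.005,  0.   ]))
0.8999999999999997 (array([-0.003, -0.013,  0.005]), array([ 0.02 , -0.005,  0.   ]))
0.9599999999999996 (array([-0.003, -0.013,  0.004]), array([ 0.02 , -0.005,  0.   ]))
1.0199999999999996 (array([-0.003, -0.013,  0.003]), array([ 0.02 , -0.005,  0.   ]))
1.0799999999999996 (array([-0.003, -0.014,  0.002]), array([ 0.002, -0.001,  0.   ]))
```

apply_moves(
  steps=[
    {"translation": [-0.01, -0.03, 0.02], "rotation": [0, 0, 0]},
    {"translation": [-0.02, -0.06, 0.04], "rotation": [0, 0, 0]},
    {"translation": [-0.022, -0.09, 0.06], "rotation": [0, 0, 0]},
    {"translation": [-0.03, -0.11, 0.075], "rotation": [0, 0, 0]},
    {"translation": [-0.034, -0.13, 0.09], "rotation": [0, 0, 0]},
    {"translation": [-0.038, -0.15, 0.1], "rotation": [0, 0, 0]},
    {"translation": [-0.042, -0.165, 0.11], "rotation": [0, 0, 0]},
    {"translation": [-0.045, -0.175, 0.119], "rotation": [0, 0, 0]},
    {"translation": [-0.045, -0.175, 0.119], "rotation": [0, 0, 0]},
    {"translation": [-0.045, -0.175, 0.119], "rotation": [0, 0, 0]},
  ],
)

```text
t: 6.08
eef_pos: [0.4596, 0.1682, 0.1564]
ee_rot: [-2.795, -0.592, -1.813]
force: [-0.5, -0.3, -0.6]
width: 0.0006
gripper_force: 0.1
```

Next I'll push up to about 0.56, staying below the earliest possible stop at 0.64.

apply_moves(
  steps=[
    {"translation": [-0.005, -0.02, 0.02], "rotation": [0.03, -0.01, 0]},
    {"translation": [-0.008, -0.033, 0.035], "rotation": [0.05, -0.012, 0]},
    {"translation": [-0.011, -0.046, 0.049], "rotation": [0.07, -0.017, 0]},
    {"translation": [-0.014, -0.057, 0.06], "rotation": [0.09, -0.022, 0]},
    {"translation": [-0.017, -0.068, 0.073], "rotation": [0.115, -0.028, 0]},
    {"translation": [-0.019, -0.078, 0.085], "rotation": [0.14, -0.034, 0]},
    {"translation": [-0.022, -0.09, 0.096], "rotation": [0.16, -0.04, 0]},
    {"translation": [-0.025, -0.1, 0.107], "rotation": [0.185, -0.045, 0]},
    {"translation": [-0.028, -0.113, 0.118], "rotation": [0.21, -0.051, 0]},
    {"translation": [-0.028, -0.113, 0.118], "rotation": [0.21, -0.051, 0]},
  ],
)

```text
t: 6.92
eef_pos: [0.4523, 0.1389, 0.1865]
ee_rot: [-2.795, -0.478, -1.814]
force: [0.4, 1.2, -0.1]
width: 0.0007
gripper_force: 0.9
```

```bash
python3 - <<'E'
from h import *
A=cur();s=get_state();print(s["t"],A[0],s["force"],s["moment"]);print(delta(A,pose(.56)),delta(A,pose(.60)))
a=grab_frame("wrist");cw=camera_model("wrist")
for j in(.5,.56,.6):
  m=H+.177*(np.cos(.349+j)*X+np.sin(.349+j)*Z);print(j,[proj(cw,m+k*D) for k in(.089,-.089)])
cv2.imwrite("pics/w2.png",a)
E
```

```text
6.9167 [0.452 0.139 0.186] [ 0.388  1.209 -0.083] [2.284 0.655 0.277]
(array([ 0.002,  0.004, -0.004]), array([-0.019,  0.   ,  0.003])) (array([-0.003, -0.017,  0.014]), array([ 0.021, -0.009,  0.003]))
0.5 [array([ 85.011, 213.936]), array([368.366, 255.941])]
0.56 [array([ 79.736, 200.002]), array([370.753, 237.602])]
0.6 [array([ 76.527, 190.097]), array([372.437, 224.244])]
```

View pics/w2.png

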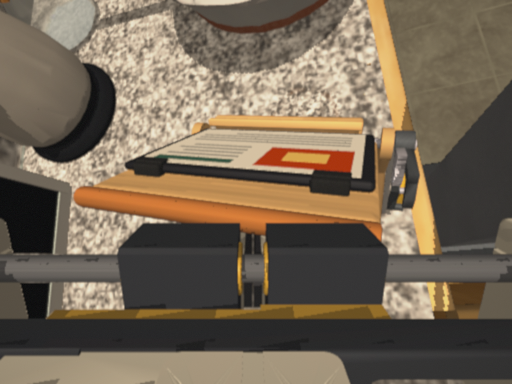

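The rail's left end is at (82,197), which matches joint ≈ 0.57, so the board is following the fingers. I'll go to about 0.62 and then feel for the stop in small steps.

apply_moves(
  steps=[
    {"translation": [-0.001, -0.004, 0.003], "rotation": [0.006, -0.001, 0]},
    {"translation": [-0.002, -0.008, 0.006], "rotation": [0.012, -0.003, 0]},
    {"translation": [-0.003, -0.012, 0.01], "rotation": [0.02, -0.005, 0]},
    {"translation": [-0.004, -0.016, 0.013], "rotation": [0.027, -0.007, 0]},
    {"translation": [-0.005, -0.02, 0.016], "rotation": [0.034, -0.008, 0]},
    {"translation": [-0.006, -0.024, 0.019], "rotation": [0.041, -0.01, 0]},
    {"translation": [-0.007, -0.028, 0.022], "rotation": [0.05, -0.012, 0]},
    {"translation": [-0.007, -0.028, 0.022], "rotation": [0.05, -0.012, 0]},
    {"translation": [-0.007, -0.028, 0.022], "rotation": [0.05, -0.012, 0]},
    {"translation": [-0.007, -0.028, 0.022], "rotation": [0.05, -0.012, 0]},
  ],
)

```text
t: 7.8
eef_pos: [0.4508, 0.1328, 0.1913]
ee_rot: [-2.795, -0.453, -1.813]
force: [-0.5, 2.7, 0.2]
width: 0.0002
gripper_force: 0.9
```

```bash
python3 - <<'E'
from h import *
A=cur();s=get_state();print(s["t"],A[0],s["force"],s["moment"],s["joint_efforts"]);print(delta(A,pose(.62)))
E
```

```text
7.8 [0.451 0.133 0.191] [-0.511  2.671  0.249] [2.26  0.882 0.123] [ -1.019 -32.401  21.078   5.04   -2.143   0.035]
(array([ 0.   , -0.003,  0.004]), array([-0.006, -0.003,  0.001]))
```

apply_moves(
  steps=[
    {"translation": [-0.0005, -0.002, 0.0015], "rotation": [0.003, 0, 0]},
    {"translation": [-0.001, -0.004, 0.003], "rotation": [0.006, -0.001, 0]},
    {"translation": [-0.0015, -0.006, 0.0045], "rotation": [0.01, -0.002, 0]},
    {"translation": [-0.002, -0.008, 0.006], "rotation": [0.014, -0.003, 0]},
    {"translation": [-0.0025, -0.01, 0.008], "rotation": [0.018, -0.004, 0]},
    {"translation": [-0.003, -0.012, 0.009], "rotation": [0.021, -0.005, 0]},
    {"translation": [-0.0035, -0.014, 0.01], "rotation": [0.025, -0.006, 0]},
    {"translation": [-0.0035, -0.014, 0.01], "rotation": [0.025, -0.006, 0]},
    {"translation": [-0.0035, -0.014, 0.01], "rotation": [0.025, -0.006, 0]},
    {"translation": [-0.0035, -0.014, 0.01], "rotation": [0.025, -0.006, 0]},
  ],
)

```text
t: 8.63
eef_pos: [0.45, 0.1293, 0.1938]
ee_rot: [-2.795, -0.439, -1.813]
force: [-0.1, 2.5, -0.1]
width: 0.0004
gripper_force: 0.9
```

apply_moves(
  steps=[
    {"translation": [-0.0005, -0.002, 0.0015], "rotation": [0.003, 0, 0]},
    {"translation": [-0.001, -0.004, 0.003], "rotation": [0.006, -0.001, 0]},
    {"translation": [-0.0015, -0.006, 0.0045], "rotation": [0.01, -0.002, 0]},
    {"translation": [-0.002, -0.008, 0.006], "rotation": [0.014, -0.003, 0]},
    {"translation": [-0.0025, -0.01, 0.008], "rotation": [0.018, -0.004, 0]},
    {"translation": [-0.003, -0.012, 0.009], "rotation": [0.021, -0.005, 0]},
    {"translation": [-0.0035, -0.014, 0.01], "rotation": [0.025, -0.006, 0]},
    {"translation": [-0.0035, -0.014, 0.01], "rotation": [0.025, -0.006, 0]},
    {"translation": [-0.0035, -0.014, 0.01], "rotation": [0.025, -0.006, 0]},
    {"translation": [-0.0035, -0.014, 0.01], "rotation": [0.025, -0.006, 0]},
  ],
)

```text
t: 9.47
eef_pos: [0.4491, 0.1259, 0.1963]
ee_rot: [-2.795, -0.426, -1.813]
force: [0.2, 2.2, -0.5]
width: 0.0005
gripper_force: 0.8
```

apply_moves(
  steps=[
    {"translation": [-0.0005, -0.002, 0.0015], "rotation": [0.003, 0, 0]},
    {"translation": [-0.001, -0.004, 0.003], "rotation": [0.006, -0.001, 0]},
    {"translation": [-0.0015, -0.006, 0.0045], "rotation": [0.01, -0.002, 0]},
    {"translation": [-0.002, -0.008, 0.006], "rotation": [0.014, -0.003, 0]},
    {"translation": [-0.0025, -0.01, 0.0075], "rotation": [0.018, -0.004, 0]},
    {"translation": [-0.003, -0.012, 0.0085], "rotation": [0.021, -0.005, 0]},
    {"translation": [-0.0035, -0.014, 0.0095], "rotation": [0.025, -0.006, 0]},
    {"translation": [-0.0035, -0.014, 0.0095], "rotation": [0.025, -0.006, 0]},
    {"translation": [-0.0035, -0.014, 0.0095], "rotation": [0.025, -0.006, 0]},
    {"translation": [-0.0035, -0.014, 0.0095], "rotation": [0.025, -0.006, 0]},
  ],
)

```text
t: 10.3
eef_pos: [0.4482, 0.1224, 0.1987]
ee_rot: [-2.796, -0.412, -1.812]
force: [-0.1, 2.4, 0.2]
width: 0.0006
gripper_force: 0.8
```

apply_moves(
  steps=[
    {"translation": [-0.0005, -0.002, 0.0015], "rotation": [0.003, 0, 0]},
    {"translation": [-0.001, -0.004, 0.003], "rotation": [0.006, -0.001, 0]},
    {"translation": [-0.0015, -0.006, 0.0045], "rotation": [0.01, -0.002, 0]},
    {"translation": [-0.002, -0.008, 0.006], "rotation": [0.014, -0.003, 0]},
    {"translation": [-0.0025, -0.01, 0.007], "rotation": [0.018, -0.004, 0]},
    {"translation": [-0.003, -0.012, 0.008], "rotation": [0.021, -0.005, 0]},
    {"translation": [-0.0035, -0.014, 0.009], "rotation": [0.025, -0.006, 0]},
    {"translation": [-0.0035, -0.014, 0.009], "rotation": [0.025, -0.006, 0]},
    {"translation": [-0.0035, -0.014, 0.009], "rotation": [0.025, -0.006, 0]},
    {"translation": [-0.0035, -0.014, 0.009], "rotation": [0.025, -0.006, 0]},
  ],
)

```text
t: 11.13
eef_pos: [0.4473, 0.1189, 0.201]
ee_rot: [-2.796, -0.399, -1.812]
force: [-1.1, 1.5, -0.9]
width: 0.0005
gripper_force: 0.7
```

apply_moves(
  steps=[
    {"translation": [-0.0005, -0.002, 0.0015], "rotation": [0.003, 0, 0]},
    {"translation": [-0.001, -0.004, 0.003], "rotation": [0.006, -0.001, 0]},
    {"translation": [-0.0015, -0.006, 0.0045], "rotation": [0.01, -0.002, 0]},
    {"translation": [-0.002, -0.008, 0.006], "rotation": [0.014, -0.003, 0]},
    {"translation": [-0.0025, -0.01, 0.007], "rotation": [0.018, -0.004, 0]},
    {"translation": [-0.003, -0.012, 0.008], "rotation": [0.021, -0.005, 0]},
    {"translation": [-0.0035, -0.014, 0.0085], "rotation": [0.025, -0.006, 0]},
    {"translation": [-0.0035, -0.014, 0.0085], "rotation": [0.025, -0.006, 0]},
    {"translation": [-0.0035, -0.014, 0.0085], "rotation": [0.025, -0.006, 0]},
    {"translation": [-0.0035, -0.014, 0.0085], "rotation": [0.025, -0.006, 0]},
  ],
)

```text
t: 11.97
eef_pos: [0.4465, 0.1154, 0.2031]
ee_rot: [-2.796, -0.385, -1.812]
force: [-0.5, 1.9, -0.3]
width: 0.0006
gripper_force: 0.7
```

```bash
python3 - <<'E'
from h import *
A=cur();s=get_state();print(s["t"],A[0],s["q"],s["force"],s["moment"]);
for j in(.72,.74,.76):print(j,delta(A,pose(j)))
E
```

```text
11.9667 [0.446 0.115 0.203] [ 1.047  0.043 -0.752  0.495 -1.103 -1.521] [-0.462  1.912 -0.275] [1.978 1.072 0.035]
0.72 (array([ 0.004,  0.011, -0.004]), array([-0.033,  0.002,  0.001]))
0.74 (array([ 0.001, -0.   ,  0.003]), array([-0.013, -0.003,  0.001]))
0.76 (array([-0.002, -0.012,  0.01 ]), array([ 0.007, -0.007,  0.001]))
```

apply_moves(
  steps=[
    {"translation": [-0.0005, -0.002, 0.0015], "rotation": [0.003, 0, 0]},
    {"translation": [-0.001, -0.004, 0.003], "rotation": [0.006, -0.001, 0]},
    {"translation": [-0.0015, -0.006, 0.0045], "rotation": [0.01, -0.002, 0]},
    {"translation": [-0.002, -0.008, 0.006], "rotation": [0.014, -0.003, 0]},
    {"translation": [-0.0025, -0.01, 0.007], "rotation": [0.018, -0.004, 0]},
    {"translation": [-0.003, -0.012, 0.008], "rotation": [0.021, -0.005, 0]},
    {"translation": [-0.0035, -0.014, 0.009], "rotation": [0.025, -0.006, 0]},
    {"translation": [-0.0035, -0.014, 0.009], "rotation": [0.025, -0.006, 0]},
    {"translation": [-0.0035, -0.014, 0.009], "rotation": [0.025, -0.006, 0]},
    {"translation": [-0.0035, -0.014, 0.009], "rotation": [0.025, -0.006, 0]},
  ],
)

```text
t: 12.8
eef_pos: [0.4456, 0.1118, 0.2053]
ee_rot: [-2.796, -0.372, -1.812]
force: [-0.3, 1.1, -0.5]
width: 0.0003
gripper_force: 0.6
```

apply_moves(
  steps=[
    {"translation": [-0.0005, -0.002, 0.0015], "rotation": [0.003, 0, 0]},
    {"translation": [-0.001, -0.004, 0.003], "rotation": [0.006, -0.001, 0]},
    {"translation": [-0.0015, -0.006, 0.0045], "rotation": [0.01, -0.002, 0]},
    {"translation": [-0.002, -0.008, 0.005], "rotation": [0.014, -0.003, 0]},
    {"translation": [-0.0025, -0.01, 0.006], "rotation": [0.018, -0.004, 0]},
    {"translation": [-0.003, -0.012, 0.007], "rotation": [0.021, -0.005, 0]},
    {"translation": [-0.0035, -0.0145, 0.0075], "rotation": [0.025, -0.006, 0]},
    {"translation": [-0.0035, -0.0145, 0.0075], "rotation": [0.025, -0.006, 0]},
    {"translation": [-0.0035, -0.0145, 0.0075], "rotation": [0.025, -0.006, 0]},
    {"translation": [-0.0035, -0.0145, 0.0075], "rotation": [0.025, -0.006, 0]},
  ],
)

```text
t: 13.63
eef_pos: [0.4448, 0.1083, 0.2073]
ee_rot: [-2.796, -0.358, -1.812]
force: [-0.6, 0.7, 0.7]
width: 0.0002
gripper_force: 0.6
```

apply_moves(
  steps=[
    {"translation": [-0.0005, -0.002, 0.0015], "rotation": [0.003, 0, 0]},
    {"translation": [-0.001, -0.004, 0.003], "rotation": [0.006, -0.001, 0]},
    {"translation": [-0.0015, -0.006, 0.0045], "rotation": [0.01, -0.002, 0]},
    {"translation": [-0.002, -0.008, 0.005], "rotation": [0.014, -0.003, 0]},
    {"translation": [-0.0025, -0.01, 0.006], "rotation": [0.018, -0.004, 0]},
    {"translation": [-0.003, -0.012, 0.007], "rotation": [0.021, -0.005, 0]},
    {"translation": [-0.0035, -0.015, 0.0075], "rotation": [0.025, -0.006, 0]},
    {"translation": [-0.0035, -0.015, 0.0075], "rotation": [0.025, -0.006, 0]},
    {"translation": [-0.0035, -0.015, 0.0075], "rotation": [0.025, -0.006, 0]},
    {"translation": [-0.0035, -0.015, 0.0075], "rotation": [0.025, -0.006, 0]},
  ],
)

```text
t: 14.47
eef_pos: [0.4438, 0.1045, 0.2091]
ee_rot: [-2.796, -0.345, -1.812]
force: [0.3, 0.9, -0.5]
width: 0.0004
gripper_force: 0.6
```

apply_moves(
  steps=[
    {"translation": [-0.0005, -0.002, 0.0015], "rotation": [0.003, 0, 0]},
    {"translation": [-0.001, -0.004, 0.003], "rotation": [0.006, -0.001, 0]},
    {"translation": [-0.0015, -0.006, 0.0045], "rotation": [0.01, -0.002, 0]},
    {"translation": [-0.002, -0.008, 0.005], "rotation": [0.014, -0.003, 0]},
    {"translation": [-0.0025, -0.01, 0.006], "rotation": [0.018, -0.004, 0]},
    {"translation": [-0.003, -0.012, 0.007], "rotation": [0.021, -0.005, 0]},
    {"translation": [-0.0035, -0.015, 0.0075], "rotation": [0.025, -0.006, 0]},
    {"translation": [-0.0035, -0.015, 0.0075], "rotation": [0.025, -0.006, 0]},
    {"translation": [-0.0035, -0.015, 0.0075], "rotation": [0.025, -0.006, 0]},
    {"translation": [-0.0035, -0.015, 0.0075], "rotation": [0.025, -0.006, 0]},
  ],
)

```text
t: 15.3
eef_pos: [0.4429, 0.1007, 0.211]
ee_rot: [-2.796, -0.331, -1.812]
force: [-0.0, 1.0, 0.7]
width: 0.0005
gripper_force: 0.5
```

```bash
python3 - <<'E'
from h import *
A=cur();s=get_state();print(s["t"],A[0],s["q"],s["force"],s["moment"]);
for j in(.82,.84,.86):print(j,delta(A,pose(j)))
E
```

```text
15.3 [0.443 0.101 0.211] [ 1.024 -0.018 -0.775  0.49  -1.078 -1.501] [-0.044  1.043  0.704] [1.696 1.068 0.051]
0.82 (array([ 0.003,  0.011, -0.002]), array([-0.034,  0.002,  0.001]))
0.84 (array([ 0.   , -0.001,  0.004]), array([-0.014, -0.003,  0.001]))
0.86 (array([-0.003, -0.013,  0.01 ]), array([ 0.005, -0.008,  0.001]))
```

apply_moves(
  steps=[
    {"translation": [-0.0005, -0.002, 0.0015], "rotation": [0.003, 0, 0]},
    {"translation": [-0.001, -0.004, 0.003], "rotation": [0.006, -0.001, 0]},
    {"translation": [-0.0015, -0.006, 0.0045], "rotation": [0.01, -0.002, 0]},
    {"translation": [-0.002, -0.008, 0.006], "rotation": [0.014, -0.003, 0]},
    {"translation": [-0.0025, -0.01, 0.007], "rotation": [0.018, -0.004, 0]},
    {"translation": [-0.003, -0.012, 0.008], "rotation": [0.021, -0.005, 0]},
    {"translation": [-0.0035, -0.015, 0.009], "rotation": [0.023, -0.006, 0]},
    {"translation": [-0.0035, -0.015, 0.009], "rotation": [0.023, -0.006, 0]},
    {"translation": [-0.0035, -0.015, 0.009], "rotation": [0.023, -0.006, 0]},
    {"translation": [-0.0035, -0.015, 0.009], "rotation": [0.023, -0.006, 0]},
  ],
)

```text
t: 16.13
eef_pos: [0.4421, 0.097, 0.2132]
ee_rot: [-2.796, -0.319, -1.812]
force: [-0.3, 1.1, -0.1]
width: 0.0007
gripper_force: 0.5
```

apply_moves(
  steps=[
    {"translation": [-0.0005, -0.002, 0.001], "rotation": [0.003, 0, 0]},
    {"translation": [-0.001, -0.004, 0.002], "rotation": [0.006, -0.001, 0]},
    {"translation": [-0.0015, -0.006, 0.003], "rotation": [0.01, -0.002, 0]},
    {"translation": [-0.002, -0.008, 0.004], "rotation": [0.014, -0.003, 0]},
    {"translation": [-0.0025, -0.01, 0.005], "rotation": [0.018, -0.004, 0]},
    {"translation": [-0.003, -0.012, 0.006], "rotation": [0.021, -0.005, 0]},
    {"translation": [-0.0035, -0.0155, 0.0065], "rotation": [0.025, -0.006, 0]},
    {"translation": [-0.0035, -0.0155, 0.0065], "rotation": [0.025, -0.006, 0]},
    {"translation": [-0.0035, -0.0155, 0.0065], "rotation": [0.025, -0.006, 0]},
    {"translation": [-0.0035, -0.0155, 0.0065], "rotation": [0.025, -0.006, 0]},
  ],
)

```text
t: 16.97
eef_pos: [0.4413, 0.0932, 0.2149]
ee_rot: [-2.796, -0.305, -1.812]
force: [-0.7, 0.7, 0.2]
width: 0.0
gripper_force: 0.4
```

apply_moves(
  steps=[
    {"translation": [-0.0005, -0.002, 0.001], "rotation": [0.003, 0, 0]},
    {"translation": [-0.001, -0.004, 0.002], "rotation": [0.006, -0.001, 0]},
    {"translation": [-0.0015, -0.006, 0.003], "rotation": [0.01, -0.002, 0]},
    {"translation": [-0.002, -0.008, 0.004], "rotation": [0.014, -0.003, 0]},
    {"translation": [-0.0025, -0.01, 0.005], "rotation": [0.018, -0.004, 0]},
    {"translation": [-0.003, -0.012, 0.006], "rotation": [0.021, -0.005, 0]},
    {"translation": [-0.0035, -0.0155, 0.0065], "rotation": [0.025, -0.006, 0]},
    {"translation": [-0.0035, -0.0155, 0.0065], "rotation": [0.025, -0.006, 0]},
    {"translation": [-0.0035, -0.0155, 0.0065], "rotation": [0.025, -0.006, 0]},
    {"translation": [-0.0035, -0.0155, 0.0065], "rotation": [0.025, -0.006, 0]},
  ],
)

```text
t: 17.8
eef_pos: [0.4403, 0.0892, 0.2165]
ee_rot: [-2.796, -0.292, -1.812]
force: [-0.4, 0.7, 0.3]
width: 0.0004
gripper_force: 0.4
```

apply_moves(
  steps=[
    {"translation": [-0.0005, -0.002, 0.001], "rotation": [0.003, 0, 0]},
    {"translation": [-0.001, -0.004, 0.002], "rotation": [0.006, -0.001, 0]},
    {"translation": [-0.0015, -0.006, 0.003], "rotation": [0.01, -0.002, 0]},
    {"translation": [-0.002, -0.008, 0.004], "rotation": [0.014, -0.003, 0]},
    {"translation": [-0.0025, -0.01, 0.005], "rotation": [0.018, -0.004, 0]},
    {"translation": [-0.003, -0.012, 0.006], "rotation": [0.021, -0.005, 0]},
    {"translation": [-0.0035, -0.016, 0.006], "rotation": [0.025, -0.006, 0]},
    {"translation": [-0.0035, -0.016, 0.006], "rotation": [0.025, -0.006, 0]},
    {"translation": [-0.0035, -0.016, 0.006], "rotation": [0.025, -0.006, 0]},
    {"translation": [-0.0035, -0.016, 0.006], "rotation": [0.025, -0.006, 0]},
  ],
)

```text
t: 18.63
eef_pos: [0.4395, 0.0853, 0.218]
ee_rot: [-2.796, -0.278, -1.812]
force: [0.2, 1.1, 0.1]
width: 0.0001
gripper_force: 0.3
```

```bash
python3 - <<'E'
from h import *
A=cur();s=get_state();print(s["t"],A[0],s["q"],s["force"],s["moment"]);
for j in(.92,.94,.96):print(j,delta(A,pose(j)))
E
```

```text
18.6333 [0.44  0.085 0.218] [ 0.996 -0.077 -0.798  0.485 -1.052 -1.476] [0.184 1.117 0.11 ] [1.321 0.871 0.139]
0.92 (array([ 0.002,  0.011, -0.003]), array([-0.034,  0.002,  0.   ]))
0.94 (array([-0.001, -0.001,  0.001]), array([-0.014, -0.003,  0.   ]))
0.96 (array([-0.005, -0.014,  0.006]), array([ 0.006, -0.008,  0.   ]))
```

apply_moves(
  steps=[
    {"translation": [-0.0005, -0.002, 0.001], "rotation": [0.003, 0, 0]},
    {"translation": [-0.001, -0.004, 0.002], "rotation": [0.006, -0.001, 0]},
    {"translation": [-0.0015, -0.006, 0.003], "rotation": [0.01, -0.002, 0]},
    {"translation": [-0.002, -0.008, 0.004], "rotation": [0.014, -0.003, 0]},
    {"translation": [-0.0025, -0.01, 0.005], "rotation": [0.018, -0.004, 0]},
    {"translation": [-0.003, -0.013, 0.006], "rotation": [0.021, -0.005, 0]},
    {"translation": [-0.0045, -0.016, 0.006], "rotation": [0.022, -0.008, 0]},
    {"translation": [-0.0045, -0.016, 0.006], "rotation": [0.022, -0.008, 0]},
    {"translation": [-0.0045, -0.016, 0.006], "rotation": [0.022, -0.008, 0]},
    {"translation": [-0.0045, -0.016, 0.006], "rotation": [0.022, -0.008, 0]},
  ],
)

```text
t: 19.47
eef_pos: [0.4384, 0.0813, 0.2195]
ee_rot: [-2.795, -0.266, -1.813]
force: [1.0, 0.8, -0.9]
width: 0.0003
gripper_force: 0.3
```

apply_moves(
  steps=[
    {"translation": [-0.0005, -0.002, 0.001], "rotation": [0.003, 0, 0]},
    {"translation": [-0.001, -0.004, 0.002], "rotation": [0.006, -0.001, 0]},
    {"translation": [-0.0015, -0.006, 0.002], "rotation": [0.01, -0.002, 0]},
    {"translation": [-0.002, -0.008, 0.003], "rotation": [0.014, -0.003, 0]},
    {"translation": [-0.0025, -0.01, 0.004], "rotation": [0.018, -0.004, 0]},
    {"translation": [-0.003, -0.013, 0.005], "rotation": [0.021, -0.005, 0]},
    {"translation": [-0.0035, -0.016, 0.005], "rotation": [0.025, -0.006, 0]},
    {"translation": [-0.0035, -0.016, 0.005], "rotation": [0.025, -0.006, 0]},
    {"translation": [-0.0035, -0.016, 0.005], "rotation": [0.025, -0.006, 0]},
    {"translation": [-0.0035, -0.016, 0.005], "rotation": [0.025, -0.006, 0]},
  ],
)

```text
t: 20.3
eef_pos: [0.4375, 0.0774, 0.2207]
ee_rot: [-2.795, -0.253, -1.813]
force: [-1.4, 2.2, -0.7]
width: 0.0008
gripper_force: 1.0
```

The force changed at joint ≈ 0.985: the pad force rose from 0.3 to 1.0. I'll go on in smaller steps.

apply_moves(
  steps=[
    {"translation": [-0.0005, -0.002, 0.001], "rotation": [0.003, 0, 0]},
    {"translation": [-0.001, -0.003, 0.001], "rotation": [0.005, -0.001, 0]},
    {"translation": [-0.001, -0.004, 0.002], "rotation": [0.007, -0.002, 0]},
    {"translation": [-0.0015, -0.005, 0.002], "rotation": [0.009, -0.003, 0]},
    {"translation": [-0.002, -0.007, 0.002], "rotation": [0.011, -0.003, 0]},
    {"translation": [-0.002, -0.008, 0.002], "rotation": [0.012, -0.003, 0]},
    {"translation": [-0.002, -0.008, 0.002], "rotation": [0.012, -0.003, 0]},
    {"translation": [-0.002, -0.008, 0.002], "rotation": [0.012, -0.003, 0]},
    {"translation": [-0.002, -0.008, 0.002], "rotation": [0.012, -0.003, 0]},
    {"translation": [-0.002, -0.008, 0.002], "rotation": [0.012, -0.003, 0]},
  ],
)

```text
t: 21.13
eef_pos: [0.437, 0.0755, 0.2212]
ee_rot: [-2.795, -0.246, -1.812]
force: [-1.1, 4.1, -1.1]
width: 0.0001
gripper_force: 2.1
```

```bash
python3 - <<'E'
from h import *
A=cur();s=get_state();print(s["t"],A[0],s["force"],s["moment"]);
for j in(.98,1,1.02):print(j,delta(A,pose(j)))
E
```

```text
21.1333 [0.437 0.075 0.221] [-1.088  4.135 -1.138] [2.785 1.688 0.276]
0.98 (array([ 0.002,  0.013, -0.003]), array([-0.034,  0.004, -0.   ]))
1 (array([-0.001, -0.   ,  0.001]), array([-0.014, -0.001, -0.   ]))
1.02 (array([-0.004, -0.013,  0.004]), array([ 0.005, -0.006, -0.   ]))
```

apply_moves(
  steps=[
    {"translation": [-0.0005, -0.002, 0], "rotation": [0.003, 0, 0]},
    {"translation": [-0.001, -0.003, 0.001], "rotation": [0.005, -0.001, 0]},
    {"translation": [-0.001, -0.004, 0.001], "rotation": [0.007, -0.002, 0]},
    {"translation": [-0.0015, -0.005, 0.002], "rotation": [0.009, -0.003, 0]},
    {"translation": [-0.002, -0.007, 0.002], "rotation": [0.01, -0.003, 0]},
    {"translation": [-0.002, -0.008, 0.002], "rotation": [0.01, -0.003, 0]},
    {"translation": [-0.002, -0.008, 0.002], "rotation": [0.01, -0.003, 0]},
    {"translation": [-0.002, -0.008, 0.002], "rotation": [0.01, -0.003, 0]},
    {"translation": [-0.002, -0.008, 0.002], "rotation": [0.01, -0.003, 0]},
    {"translation": [-0.002, -0.008, 0.002], "rotation": [0.01, -0.003, 0]},
  ],
)

```text
t: 21.97
eef_pos: [0.4366, 0.074, 0.2217]
ee_rot: [-2.795, -0.24, -1.812]
force: [-1.8, 6.3, -2.9]
width: 0.0003
gripper_force: 3.1
```

apply_moves(
  steps=[
    {"translation": [-0.0005, -0.002, 0], "rotation": [0.003, 0, 0]},
    {"translation": [-0.001, -0.003, 0.001], "rotation": [0.005, -0.001, 0]},
    {"translation": [-0.001, -0.004, 0.001], "rotation": [0.007, -0.002, 0]},
    {"translation": [-0.0015, -0.005, 0.002], "rotation": [0.009, -0.003, 0]},
    {"translation": [-0.002, -0.007, 0.002], "rotation": [0.01, -0.003, 0]},
    {"translation": [-0.002, -0.008, 0.002], "rotation": [0.01, -0.003, 0]},
    {"translation": [-0.002, -0.008, 0.002], "rotation": [0.01, -0.003, 0]},
    {"translation": [-0.002, -0.008, 0.002], "rotation": [0.01, -0.003, 0]},
    {"translation": [-0.002, -0.008, 0.002], "rotation": [0.01, -0.003, 0]},
    {"translation": [-0.002, -0.008, 0.002], "rotation": [0.01, -0.003, 0]},
  ],
)

```text
t: 22.8
eef_pos: [0.4362, 0.0725, 0.2221]
ee_rot: [-2.794, -0.233, -1.812]
force: [-0.9, 8.1, -4.0]
width: 0.0004
gripper_force: 4.0
```

```bash
python3 - <<'E'
from h import *
A=cur();s=get_state();print(s["t"],A[0],s["force"],s["moment"]);
for j in(1,1.02,1.04):print(j,delta(A,pose(j)))
b=grab_frame("wrist");t=grab_frame("top");cv2.imwrite("pics/w3.png",np.hstack([b[:360],cv2.resize(t[145:265,288:378],None,fx=3,fy=3)]))
E
```

```text
22.8 [0.436 0.072 0.222] [-0.921  8.086 -4.048] [4.136 1.888 0.493]
1 (array([ 0.002,  0.012, -0.003]), array([-0.038,  0.006, -0.002]))
1.02 (array([-0.001, -0.001,  0.001]), array([-0.018,  0.001, -0.002]))
1.04 (array([-0.004, -0.014,  0.004]), array([ 0.002, -0.004, -0.002]))
```

View pics/w3.png

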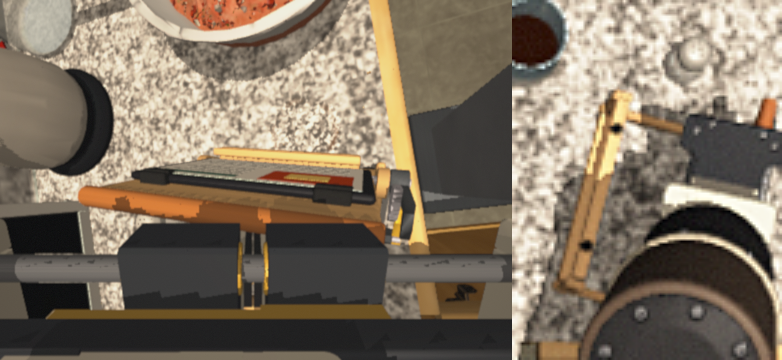

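The rail is still against the fingers, which are centred near (253,230). The force is about 9 N and rising softly, with no sharp stop yet. I'll continue in 2 mm steps up to roughly 18 N at most.

apply_moves(
  steps=[
    {"translation": [-0.0005, -0.002, 0], "rotation": [0.003, 0, 0]},
    {"translation": [-0.001, -0.003, 0.001], "rotation": [0.005, -0.001, 0]},
    {"translation": [-0.001, -0.004, 0.001], "rotation": [0.007, -0.002, 0]},
    {"translation": [-0.0015, -0.005, 0.002], "rotation": [0.009, -0.003, 0]},
    {"translation": [-0.002, -0.007, 0.002], "rotation": [0.01, -0.003, 0]},
    {"translation": [-0.002, -0.008, 0.002], "rotation": [0.01, -0.003, 0]},
    {"translation": [-0.002, -0.008, 0.002], "rotation": [0.01, -0.003, 0]},
    {"translation": [-0.002, -0.008, 0.002], "rotation": [0.01, -0.003, 0]},
    {"translation": [-0.002, -0.008, 0.002], "rotation": [0.01, -0.003, 0]},
    {"translation": [-0.002, -0.008, 0.002], "rotation": [0.01, -0.003, 0]},
  ],
)

```text
t: 23.73
eef_pos: [0.4359, 0.071, 0.2225]
ee_rot: [-2.794, -0.227, -1.811]
force: [-0.9, 10.7, -4.8]
width: 0.0008
gripper_force: 5.0
```

apply_moves(
  steps=[
    {"translation": [-0.0005, -0.002, 0], "rotation": [0.003, 0, 0]},
    {"translation": [-0.001, -0.003, 0.001], "rotation": [0.005, -0.001, 0]},
    {"translation": [-0.001, -0.004, 0.001], "rotation": [0.007, -0.002, 0]},
    {"translation": [-0.0015, -0.005, 0.002], "rotation": [0.009, -0.003, 0]},
    {"translation": [-0.002, -0.007, 0.002], "rotation": [0.01, -0.003, 0]},
    {"translation": [-0.002, -0.008, 0.002], "rotation": [0.01, -0.003, 0]},
    {"translation": [-0.002, -0.01, 0.002], "rotation": [0.01, -0.003, 0]},
    {"translation": [-0.003, -0.012, 0.003], "rotation": [0.01, -0.003, 0]},
    {"translation": [-0.003, -0.012, 0.003], "rotation": [0.01, -0.003, 0]},
    {"translation": [-0.003, -0.012, 0.003], "rotation": [0.01, -0.003, 0]},
  ],
)

```text
t: 24.57
eef_pos: [0.4352, 0.0687, 0.2231]
ee_rot: [-2.794, -0.22, -1.811]
force: [-1.2, 12.4, -8.6]
width: 0.0006
gripper_force: 6.6
```

```bash
python3 - <<'E'
from h import *
A=cur();s=get_state();print(s["t"],A[0],s["force"],s["moment"],s["gripper_force"])
W=[1.0,.9,.8,.7,.6,.55,.5,.45]
P=pose(1.04);P=A
for j in W:
  Q=pose(j);print(j,Q[0],delta(P,Q));P=Q
for j in(.4,.35,.3,.25,.2,.15,.1,.05,0):
  Q=pose(j);print(j,Q[0],delta(P,Q));P=Q
E
```

```text
24.5667 [0.435 0.069 0.223] [-1.238 12.427 -8.596] [5.963 2.022 1.025] 6.583486637100577
1.0 [0.437 0.075 0.221] (array([ 0.006,  0.027, -0.007]), array([-0.063,  0.012, -0.003]))
0.9 [0.441 0.091 0.216] (array([ 0.016,  0.063, -0.022]), array([-0.099,  0.024, -0.   ]))
0.8 [0.444 0.107 0.209] (array([ 0.015,  0.061, -0.028]), array([-0.099,  0.024, -0.   ]))
0.7 [0.448 0.121 0.2  ] (array([ 0.014,  0.058, -0.035]), array([-0.099,  0.024,  0.   ]))
0.6 [0.451 0.135 0.19 ] (array([ 0.013,  0.055, -0.041]), array([-0.099,  0.024, -0.   ]))
0.55 [0.453 0.141 0.184] (array([ 0.006,  0.026, -0.022]), array([-0.049,  0.012,  0.   ]))
0.5 [0.455 0.147 0.179] (array([ 0.006,  0.025, -0.024]), array([-0.049,  0.012, -0.   ]))
0.45 [0.456 0.153 0.172] (array([ 0.006,  0.024, -0.025]), array([-0.049,  0.012, -0.   ]))
0.4 [0.457 0.159 0.166] (array([ 0.006,  0.022, -0.026]), array([-0.049,  0.012,  0.   ]))
0.35 [0.459 0.164 0.159] (array([ 0.005,  0.021, -0.027]), array([-0.049,  0.012,  0.   ]))
0.3 [0.46  0.169 0.152] (array([ 0.005,  0.02 , -0.029]), array([-0.049,  0.012, -0.   ]))
0.25 [0.461 0.173 0.144] (array([ 0.005,  0.018, -0.03 ]), array([-0.049,  0.012, -0.   ]))
0.2 [0.462 0.178 0.137] (array([ 0.004,  0.017, -0.03 ]), array([-0.049,  0.012,  0.   ]))
0.15 [0.463 0.182 0.129] (array([ 0.004,  0.015, -0.031]), array([-0.049,  0.012,  0.   ]))
0.1 [0.464 0.185 0.121] (array([ 0.003,  0.014, -0.032]), array([-0.049,  0.012, -0.   ]))
0.05 [0.465 0.188 0.113] (array([ 0.003,  0.012, -0.033]), array([-0.049,  0.012, -0.   ]))
0 [0.465 0.191 0.104] (array([ 0.003,  0.011, -0.034]), array([-0.049,  0.012,  0.   ]))
```

At 15 N and still climbing, this is the stop. Now I'll lower to about 0.6, staying in contact.

apply_moves(
  steps=[
    {"translation": [0.006, 0.027, -0.007], "rotation": [-0.06, 0.012, 0]},
    {"translation": [0.014, 0.058, -0.018], "rotation": [-0.11, 0.024, 0]},
    {"translation": [0.022, 0.09, -0.029], "rotation": [-0.16, 0.036, 0]},
    {"translation": [0.03, 0.12, -0.043], "rotation": [-0.21, 0.048, 0]},
    {"translation": [0.037, 0.15, -0.057], "rotation": [-0.26, 0.06, 0]},
    {"translation": [0.044, 0.18, -0.074], "rotation": [-0.31, 0.072, 0]},
    {"translation": [0.051, 0.21, -0.092], "rotation": [-0.36, 0.084, 0]},
    {"translation": [0.058, 0.238, -0.112], "rotation": [-0.41, 0.096, 0]},
    {"translation": [0.064, 0.265, -0.133], "rotation": [-0.46, 0.108, 0]},
    {"translation": [0.064, 0.265, -0.133], "rotation": [-0.46, 0.108, 0]},
  ],
)

```text
t: 25.4
eef_pos: [0.4514, 0.1336, 0.1894]
ee_rot: [-2.79, -0.476, -1.813]
force: [0.9, 3.0, -0.3]
width: 0.0003
gripper_force: 1.1
```

```bash
python3 - <<'E'
from h import *
A=cur();s=get_state();print(s["t"],A[0],s["force"],s["moment"],s["gripper_force"])
for j in(.6,.5,.4,.3):print(delta(A,pose(j)))
E
```

```text
25.4 [0.451 0.134 0.189] [ 0.884  3.022 -0.308] [2.345 0.516 0.395] 1.070415205322206
(array([0.   , 0.004, 0.003]), array([ 0.019, -0.001, -0.002]))
(array([ 0.013,  0.055, -0.043]), array([-0.079,  0.023, -0.002]))
(array([ 0.024,  0.101, -0.095]), array([-0.178,  0.048, -0.002]))
(array([ 0.034,  0.141, -0.151]), array([-0.277,  0.072, -0.003]))
```

Contact is held. Next is down past the notches to about 0.3.

apply_moves(
  steps=[
    {"translation": [0.004, 0.017, -0.012], "rotation": [-0.03, 0.008, 0]},
    {"translation": [0.008, 0.035, -0.027], "rotation": [-0.06, 0.015, 0]},
    {"translation": [0.013, 0.055, -0.043], "rotation": [-0.09, 0.023, 0]},
    {"translation": [0.017, 0.071, -0.06], "rotation": [-0.12, 0.032, 0]},
    {"translation": [0.02, 0.086, -0.077], "rotation": [-0.15, 0.04, 0]},
    {"translation": [0.024, 0.101, -0.095], "rotation": [-0.18, 0.048, 0]},
    {"translation": [0.028, 0.115, -0.113], "rotation": [-0.21, 0.056, 0]},
    {"translation": [0.031, 0.128, -0.132], "rotation": [-0.245, 0.064, 0]},
    {"translation": [0.034, 0.141, -0.151], "rotation": [-0.277, 0.072, 0]},
    {"translation": [0.034, 0.141, -0.151], "rotation": [-0.277, 0.072, 0]},
  ],
)

```text
t: 26.23
eef_pos: [0.4597, 0.1691, 0.1512]
ee_rot: [-2.793, -0.624, -1.812]
force: [1.9, 4.5, -0.8]
width: 0.0004
gripper_force: 1.7
```

```bash
python3 - <<'E'
from h import *
A=cur();s=get_state();print(s["t"],A[0],s["force"],s["moment"],s["gripper_force"])
for j in(.3,.2,.1,.05,0,-.02):print(j,delta(A,pose(j)))
b=grab_frame("wrist");cv2.imwrite("pics/w4.png",b)
E
```

```text
26.2333 [0.46  0.169 0.151] [ 1.905  4.505 -0.789] [3.096 0.265 0.688] 1.7050235671922565
0.3 (array([ 0.001, -0.001,  0.002]), array([-0.003,  0.   , -0.003]))
0.2 (array([ 0.01 ,  0.035, -0.058]), array([-0.102,  0.025, -0.003]))
0.1 (array([ 0.017,  0.064, -0.122]), array([-0.2  ,  0.049, -0.003]))
0.05 (array([ 0.02 ,  0.076, -0.155]), array([-0.25 ,  0.061, -0.003]))
0 (array([ 0.023,  0.087, -0.188]), array([-0.299,  0.073, -0.003]))
-0.02 (array([ 0.024,  0.091, -0.201]), array([-0.299,  0.073, -0.003]))
```

View pics/w4.png

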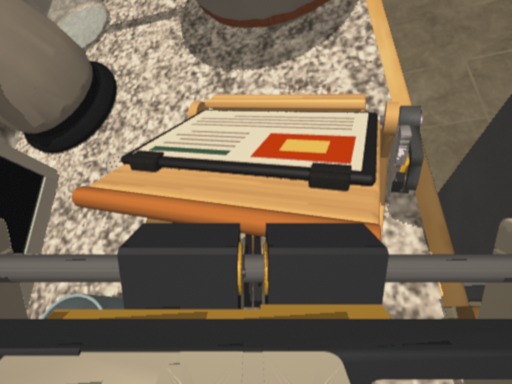

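The board is still carried, with the rail against the pads and the pawl out. I'll ease it down to about 0.05 and then onto the rest.

apply_moves(
  steps=[
    {"translation": [0.003, 0.01, -0.016], "rotation": [-0.03, 0.007, 0]},
    {"translation": [0.006, 0.02, -0.032], "rotation": [-0.06, 0.014, 0]},
    {"translation": [0.008, 0.028, -0.047], "rotation": [-0.085, 0.021, 0]},
    {"translation": [0.01, 0.037, -0.062], "rotation": [-0.11, 0.027, 0]},
    {"translation": [0.012, 0.045, -0.079], "rotation": [-0.135, 0.033, 0]},
    {"translation": [0.014, 0.053, -0.096], "rotation": [-0.16, 0.04, 0]},
    {"translation": [0.016, 0.06, -0.113], "rotation": [-0.185, 0.046, 0]},
    {"translation": [0.018, 0.067, -0.128], "rotation": [-0.21, 0.051, 0]},
    {"translation": [0.019, 0.072, -0.142], "rotation": [-0.23, 0.056, 0]},
    {"translation": [0.02, 0.076, -0.155], "rotation": [-0.25, 0.061, 0]},
  ],
)

```text
t: 27.12
eef_pos: [0.4644, 0.1873, 0.1132]
ee_rot: [-2.792, -0.757, -1.813]
force: [0.9, 6.2, -0.3]
width: 0.0002
gripper_force: 2.2
```

apply_moves(
  steps=[
    {"translation": [0.001, 0.002, -0.006], "rotation": [-0.01, 0.002, 0]},
    {"translation": [0.002, 0.004, -0.012], "rotation": [-0.02, 0.004, 0]},
    {"translation": [0.002, 0.006, -0.018], "rotation": [-0.03, 0.007, 0]},
    {"translation": [0.003, 0.008, -0.024], "rotation": [-0.04, 0.01, 0]},
    {"translation": [0.003, 0.01, -0.03], "rotation": [-0.049, 0.012, 0]},
    {"translation": [0.003, 0.012, -0.036], "rotation": [-0.049, 0.012, 0]},
    {"translation": [0.003, 0.013, -0.04], "rotation": [-0.049, 0.012, 0]},
    {"translation": [0.004, 0.015, -0.046], "rotation": [-0.049, 0.012, 0]},
    {"translation": [0.004, 0.016, -0.05], "rotation": [-0.049, 0.012, 0]},
    {"translation": [0.004, 0.016, -0.05], "rotation": [-0.049, 0.012, 0]},
  ],
)

```text
t: 27.95
eef_pos: [0.4655, 0.1914, 0.1008]
ee_rot: [-2.792, -0.783, -1.813]
force: [1.9, 5.2, -1.0]
width: 0.0004
gripper_force: 2.4
```

```bash
python3 - <<'E'
from h import *
A=cur();s=get_state();print(s["t"],A[0],s["force"],s["moment"],s["gripper_force"])
for j in(0,-.02,-.05):print(j,delta(A,pose(j,a=45)))
P=pose(0)
for j in(.1,.2,.26,.28):print(j,delta(P,pose(j)))
E
```

```text
27.95 [0.465 0.191 0.101] [ 1.903  5.163 -1.011] [3.986 0.18  0.814] 2.4249812100242707
0 (array([-0.001, -0.003,  0.014]), array([-0.005,  0.002, -0.002]))
-0.02 (array([0.   , 0.002, 0.   ]), array([-0.005,  0.002, -0.002]))
-0.05 (array([ 0.002,  0.008, -0.02 ]), array([-0.005,  0.002, -0.002]))
0.1 (array([-0.006, -0.023,  0.066]), array([ 0.099, -0.024, -0.   ]))
0.2 (array([-0.013, -0.052,  0.13 ]), array([ 0.197, -0.049, -0.   ]))
0.26 (array([-0.018, -0.073,  0.166]), array([ 0.257, -0.063, -0.   ]))
0.28 (array([-0.02 , -0.08 ,  0.178]), array([ 0.276, -0.068, -0.   ]))
```

The weight is still on the fingers, so I'll go lower slowly.

apply_moves(
  steps=[
    {"translation": [0.001, 0.001, -0.004], "rotation": [0, 0, 0]},
    {"translation": [0.001, 0.002, -0.008], "rotation": [0, 0, 0]},
    {"translation": [0.002, 0.004, -0.012], "rotation": [0, 0, 0]},
    {"translation": [0.002, 0.005, -0.016], "rotation": [0, 0, 0]},
    {"translation": [0.002, 0.006, -0.02], "rotation": [0, 0, 0]},
    {"translation": [0.002, 0.007, -0.024], "rotation": [0, 0, 0]},
    {"translation": [0.003, 0.009, -0.028], "rotation": [0, 0, 0]},
    {"translation": [0.003, 0.01, -0.032], "rotation": [0, 0, 0]},
    {"translation": [0.003, 0.011, -0.036], "rotation": [0, 0, 0]},
    {"translation": [0.003, 0.012, -0.04], "rotation": [0, 0, 0]},
  ],
)

```text
t: 28.78
eef_pos: [0.4659, 0.1937, 0.0911]
ee_rot: [-2.792, -0.783, -1.813]
force: [0.4, -0.5, 0.3]
width: 0.0005
gripper_force: 0.0
```

```bash
python3 - <<'E'
from h import *
A=cur();s=get_state();print(s["t"],A[0],s["force"],s["moment"],s["gripper_force"])
b=grab_frame("wrist");cv2.imwrite("pics/w5.png",b);c=camera_model("wrist");ct=camera_model("top")
for j in(-.05,0,.05,.1):
  m=H+.177*(np.cos(.349+j)*X+np.sin(.349+j)*Z);print(j,[proj(c,m+k*D) for k in(.089,-.089)])
E
```

```text
28.7833 [0.466 0.194 0.091] [ 0.353 -0.539  0.342] [2.451 0.658 0.034] 0.0
-0.05 [array([ 74.678, 193.989]), array([372.134, 230.611])]
0 [array([ 67.071, 183.322]), array([374.299, 216.687])]
0.05 [array([ 59.544, 171.554]), array([376.685, 200.755])]
0.1 [array([ 52.166, 158.679]), array([379.297, 182.712])]
```

View pics/w5.png

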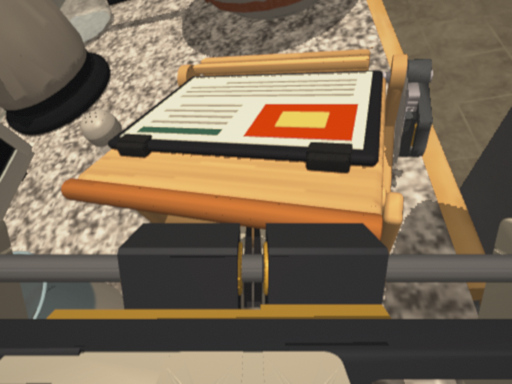

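The board lies on its rest: the rail's left end is at (68,188) against (67,183) predicted for joint 0, and the finger force is zero. I'll raise it to about 0.28, enough to click the second notch at 0.26 but below the third at 0.38.

apply_moves(
  steps=[
    {"translation": [-0.001, -0.005, 0.025], "rotation": [0, 0, 0]},
    {"translation": [-0.003, -0.012, 0.053], "rotation": [0.01, -0.002, 0]},
    {"translation": [-0.005, -0.02, 0.08], "rotation": [0.05, -0.012, 0]},
    {"translation": [-0.008, -0.03, 0.105], "rotation": [0.09, -0.022, 0]},
    {"translation": [-0.01, -0.04, 0.13], "rotation": [0.125, -0.03, 0]},
    {"translation": [-0.013, -0.052, 0.155], "rotation": [0.165, -0.04, 0]},
    {"translation": [-0.016, -0.064, 0.18], "rotation": [0.2, -0.049, 0]},
    {"translation": [-0.019, -0.076, 0.202], "rotation": [0.235, -0.058, 0]},
    {"translation": [-0.022, -0.089, 0.224], "rotation": [0.27, -0.066, 0]},
    {"translation": [-0.022, -0.089, 0.224], "rotation": [0.27, -0.066, 0]},
  ],
)

```text
t: 29.67
eef_pos: [0.4604, 0.1709, 0.1489]
ee_rot: [-2.792, -0.634, -1.814]
force: [-0.2, 1.6, -0.4]
width: 0.0007
gripper_force: 1.3
```

```bash
python3 - <<'E'
from h import *
A=cur();s=get_state();print(s["t"],A[0],s["force"],s["gripper_force"])
for j in(.25,.27,.29):print(j,delta(A,pose(j)))
P=pose(.27)
print(delta(P,pose(.2)),delta(P,pose(.2,gap=.01)))
c=camera_model("wrist");b=grab_frame("wrist");cv2.imwrite("pics/w6.png",b)
for j in(.2,.25,.3,.35):
  m=H+.177*(np.cos(.349+j)*X+np.sin(.349+j)*Z);print(j,[proj(c,m+k*D) for k in(.089,-.089)])
m=cv2.inRange(cv2.cvtColor(b,cv2.COLOR_BGR2HSV),(5,150,90),(13,255,255));m[:,140:]=0
k=max(cv2.findContours(m,0,2)[0],key=cv2.contourArea);print(cv2.boundingRect(k))
w5=cv2.imread("pics/w5.png");m=cv2.inRange(cv2.cvtColor(w5,cv2.COLOR_BGR2HSV),(5,150,90),(13,255,255));m[:,140:]=0
k=max(cv2.findContours(m,0,2)[0],key=cv2.contourArea);print("w5",cv2.boundingRect(k))
E
```

```text
29.6667 [0.46  0.171 0.149] [-0.246  1.556 -0.437] 1.3343779742717743
0.25 (array([ 0.003,  0.01 , -0.018]), array([-0.035,  0.01 ,  0.   ]))
0.27 (array([ 0.001,  0.003, -0.006]), array([-0.015,  0.005,  0.   ]))
0.29 (array([-0.001, -0.004,  0.005]), array([0.005, 0.   , 0.   ]))
(array([ 0.006,  0.024, -0.042]), array([-0.069,  0.017, -0.   ])) (array([ 0.013,  0.054, -0.068]), array([-0.069,  0.017, -0.   ]))
0.2 [array([ 89.378, 215.076]), array([368.333, 257.03 ])]
0.25 [array([ 83.61 , 204.795]), array([370.205, 243.966])]
0.3 [array([ 78.066, 193.598]), array([372.235, 229.292])]
0.35 [array([ 72.808, 181.507]), array([374.417, 212.989])]
(73, 187, 67, 28)
w5 (61, 179, 79, 31)
```

By the rail's left end the board is at about 0.30, so the second notch has clicked and the third has not. I'll lower slowly and check that the pawl takes the load.

apply_moves(
  steps=[
    {"translation": [0.001, 0.004, -0.006], "rotation": [-0.01, 0.002, 0]},
    {"translation": [0.002, 0.008, -0.012], "rotation": [-0.02, 0.005, 0]},
    {"translation": [0.003, 0.012, -0.019], "rotation": [-0.03, 0.007, 0]},
    {"translation": [0.004, 0.016, -0.026], "rotation": [-0.04, 0.01, 0]},
    {"translation": [0.005, 0.02, -0.033], "rotation": [-0.05, 0.012, 0]},
    {"translation": [0.006, 0.024, -0.04], "rotation": [-0.06, 0.015, 0]},
    {"translation": [0.007, 0.028, -0.047], "rotation": [-0.07, 0.017, 0]},
    {"translation": [0.008, 0.032, -0.054], "rotation": [-0.07, 0.017, 0]},
    {"translation": [0.009, 0.036, -0.06], "rotation": [-0.07, 0.017, 0]},
    {"translation": [0.009, 0.036, -0.06], "rotation": [-0.07, 0.017, 0]},
  ],
)

```text
t: 30.55
eef_pos: [0.4625, 0.1801, 0.1319]
ee_rot: [-2.793, -0.676, -1.813]
force: [-0.0, 0.8, 0.1]
width: 0.0006
gripper_force: 0.0
```

```bash
python3 - <<'E'
from h import *
s=get_state();A=cur();print(s["t"],A[0],s["force"],s["gripper_force"])
c=camera_model("wrist");b=grab_frame("wrist")
for j in(.1,.15,.2,.25,.3,.35):
  m=H+.177*(np.cos(.349+j)*X+np.sin(.349+j)*Z);print(j,proj(c,m+.089*D))
m=cv2.inRange(cv2.cvtColor(b,cv2.COLOR_BGR2HSV),(5,150,90),(13,255,255));m[:,140:]=0
k=max(cv2.findContours(m,0,2)[0],key=cv2.contourArea);print(cv2.boundingRect(k))
E
```

```text
30.55 [0.463 0.18  0.132] [-0.032  0.814  0.116] 0.0
0.1 [ 88.223 212.565]
0.15 [ 81.844 202.649]
0.2 [ 75.621 191.761]
0.25 [ 69.615 179.908]
0.3 [ 63.891 167.11 ]
0.35 [ 58.519 153.408]
(68, 181, 72, 30)
```

The pawl holds the board at joint ≈ 0.22 with no finger force. I'll back away from the rail.

apply_moves(
  steps=[
    {"translation": [0.004, 0.016, -0.012], "rotation": [0, 0, 0]},
    {"translation": [0.008, 0.032, -0.024], "rotation": [0, 0, 0]},
    {"translation": [0.012, 0.048, -0.036], "rotation": [0, 0, 0]},
    {"translation": [0.016, 0.064, -0.048], "rotation": [0, 0, 0]},
    {"translation": [0.02, 0.08, -0.056], "rotation": [0, 0, 0]},
    {"translation": [0.024, 0.1, -0.06], "rotation": [0, 0, 0]},
    {"translation": [0.028, 0.12, -0.06], "rotation": [0, 0, 0]},
    {"translation": [0.032, 0.14, -0.06], "rotation": [0, 0, 0]},
    {"translation": [0.036, 0.16, -0.06], "rotation": [0, 0, 0]},
    {"translation": [0.036, 0.16, -0.06], "rotation": [0, 0, 0]},
  ],
)

```text
t: 31.43
eef_pos: [0.4721, 0.2218, 0.1172]
ee_rot: [-2.792, -0.674, -1.813]
force: [0.3, 0.3, -0.4]
width: 0.0002
gripper_force: 0.0
```

```bash
python3 - <<'E'
from h import *
s=get_state();A=cur();print(s["t"],A[0],s["force"],s["gripper_force"])
c=camera_model("wrist");b=grab_frame("wrist");t=grab_frame("top")
for j in(0,.1,.15,.2,.25,.3,.35):
  m=H+.177*(np.cos(.349+j)*X+np.sin(.349+j)*Z);print(j,[proj(c,m+q*D) for q in(.089,-.089)])
cv2.imwrite("pics/w7.png",np.hstack([b[:360],cv2.resize(t[145:265,250:346],None,fx=3,fy=3)]))
E
```

```text
31.4333 [0.472 0.222 0.117] [ 0.294  0.296 -0.447] 0.0
0 [array([109.578, 167.024]), array([372.032, 188.038])]
0.1 [array([ 97.196, 146.753]), array([375.749, 161.374])]
0.15 [array([ 91.131, 135.203]), array([377.866, 145.607])]
0.2 [array([ 85.219, 122.715]), array([380.157, 128.15 ])]
0.25 [array([ 79.519, 109.311]), array([382.62 , 108.982])]
0.3 [array([74.093, 95.03 ]), array([385.246,  88.117])]
0.35 [array([69.008, 79.926]), array([388.024,  65.604])]
```

View pics/w7.png

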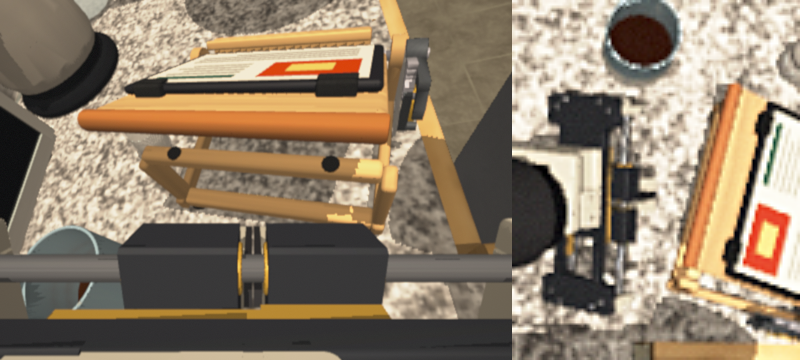

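The rail runs from (82,120) to (390,124), which gives joint ≈ 0.22. It is held clear of the rest bar, and the hand touches nothing. I'm handing the job in.

```bash
python3 -c "
from station import *
print(job_done())"
```

```text
the job is handed in; nothing more can be done
None
```

I raised the board to its stop (about 15 N at most), let it down gently onto its rest and left it propped in the second notch from the bottom (joint about 0.22), with the hand clear, the bystanders left alone and the job handed in at about 31.5 s; the hand-in gave no verdict.

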